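# Load the sloped nest with two grille frames and swing the keeper bar over them

### The job

Lay the two black grille frames, face up as they lie, one by one into the two pockets of the sloped assembly nest, one frame fully down in each pocket (either frame in either pocket, either end up the slope). Then lock them in: take the T-handled lever beside the nest across its gate towards the pockets and push it fully forward, so that the keeper bar comes all the way down over both frames, and let go. Leave the side cutters, the screwdriver and the pin gauge where they lie.

Things in the scene. Friction and masses are not known exactly. Their poses are not given: they have to be found in the camera images.
- frame_a: Black plastic grille frame, 116 mm long (its x), 39 mm wide (its y), 18 mm tall (its z), about 22 g, rounded ends, with an open grille inside and straight solid side rails to grip across the width. Origin: centre of the underside. It starts loose on the bench, face up, to the left, nearer to the robot than the nest; long axis within 0.4 rad of world x.
- frame_b: A second grille frame just like frame_a, lying face up on the bench at the robot's right, in front of the nest's lever housing, long axis within 0.2 rad of world x.
- nest: Assembly nest fixed to the bench: base plate 190 x 269 x 8 mm with the sloped pocket plate and, on its -y side (robot's right), the grey lever housing, 94 (x) x 80 (y) mm, 76 mm high; behind that stands a slim cover, 153 mm high. Origin: on the bench top below the middle between the two pockets. x points away from the robot, y to the robot's left (yaw within 0.15 rad), z up.
- pocket_plate: Plate with the two pockets, 152 mm up the slope, 148 mm wide, facing the robot at 35 degrees (0.611 rad) to the bench. Origin: middle of its top face, 75 mm above the bench. x up the slope, y to the left, z square out of it (up and towards the robot). A finger groove as deep as the pockets, 48 mm wide (along x), runs right across it through the middles of both pockets.
- pocket_left (a point): Centre of the floor of the robot's left pocket; same axes as pocket_plate. The pocket is 121.5 mm long (x, up the slope), 43 mm wide (y) and 10 mm deep, with a 3 mm bevel of 45 degrees round its mouth: a seated frame stands 8 mm proud and has about 2 mm of play on each side. The pockets are 72 mm apart, centre to centre.
- pocket_right (a point): The same for the robot's right pocket.
- keeper_bar (a joint): Turn of the steel keeper bar, on two 58 mm arms; their shaft lies 98 mm up the slope from the pocket centres, 14 mm out from the plate's face. 0: raised, 80 degrees from the plate, overhanging the pockets, top 200 mm above the bench; a tool square to the slope clears it. 1.40 rad: down, 1 mm above seated frames; a frame not fully in stops it. Geared to the lever, not handled itself.
- gate_cross (a joint): How far the lever has been moved across its gate, along the nest's +y: 0 at the outer end, 0.030 m at the inner end, next to the pockets. It starts between 0 and 0.012. Friction about 1 N. The lever can swing forward only at 0.026 or more; short of that the gate plate blocks it.
- clamp_lever (a joint): Swing of the lever about an axis along the nest's y, 20 mm above the bench. 0: in the cross slot, leaning 0.3 rad back to the robot; 0.6: fully forward, leaning 0.3 rad away from the robot (to the nest's +x). It stays where it is left; it takes 2 to 3 N at the grip.
- lever_knob (a point): Centre of the lever's black T-grip, a level round bar 24 mm thick and 44 mm long (along the nest's y), 128 mm from the swing axis: about 142 mm above the bench at both ends of the swing (148 mm midway), 76 mm further along the nest's x when fully forward. Best pinched from above across its thickness (fore and aft), where it turns freely between the fingers as the lever swings.
- side_cutters: Bystander: side cutters with blue handles, 162 mm long, lying left of frame_a. Origin: centre of the underside.
- screwdriver: Bystander: screwdriver with a red handle, 206 mm long, lying nearer to the robot than frame_a. Origin: centre of the underside.
- pin_gauge: Bystander: grey steel pin gauge, 110 mm long, lying just left of the nest. Origin: centre of the underside.

How it is judged:
By the outcome, as a careful person would: the job done as asked, in the order asked, and still so for the second after the job is handed in, with the robot touching nothing.
It also fails if it takes over 72 s, if anything falls off the work surface, if the arm or the gripper's body presses on something with over 40 N, if the wrist force passes 120 N, or if a joint passes its speed limit or range.

### The arm

A 6-joint arm with a two-finger parallel gripper is mounted at the origin on a cart in front of the work surface, level with it; the furniture and walls round the work are solid. World frame = base frame: x ahead of the robot, y to its left, z up, the work surface at z = 0. Lengths are in mm, angles in rad, forces in N, time in s.
With the tool pointing down it reaches from about 350 to 925 mm from the base axis. Payload 6.4 kg.
Tool frame: the origin (TCP) lies on the centre line of the jaws, within the pads' length; the fingertips stand 17 mm ahead of it and the grasp point (between the pads) lies 2 mm behind it; z points along the fingers, y is the direction in which the jaws open and shut (so a half turn about z gives the same grasp; the last joint's range is limited). The gripper opens to 94 mm and grips with 3 to 60 N. Pads are 16 mm wide; open, the fingers measure 119 mm over their backs; the gripper's body (75 mm by 177 mm) begins 78 mm behind the grasp point.
Start: joints at [-1.335, 0.245, 1.558, -0, 1.339, -0.174], TCP at [258.983, -596.19, 222.455] pointing down, gripper open.
Joint ranges: [-3.13, 3.13], [-1.02, 2.26], [0.13, 2.54], [-0.95, 4.09], [0.21, 2.88], [-2.74, 2.74]. Speed limits (rad/s): [2.57, 2.57, 3.14, 3.14, 3.14, 3.14].

### API

Orientations are given as a 3x3 rotation matrix whose columns are the frame's x, y, z axes.
In Python, from rig import read_state, viewer, order gives the robot as it stands.
- The arm moves only by the tool move_arm, never from a script. Its argument "commands" is a list of rows, each a list of 3 entries, a list of its own where there are three numbers: the shift along the tool's x, y, z in m, then the turn about the tool's z in degrees, then the finger opening in m, from 0 to 0.094. A call has 1 to 8 rows; each row is the pose to reach, as a shift and turn from the pose measured when the call began, along the tool's axes at that moment; what a row does not reach only later rows make up. A row lasts 1/8 s, in which the tool goes at most 62.5 mm and 10.7 degrees, less where a joint would pass 70% of its speed; a pose out of reach is approached as far as the arm can. A call with a gripper value outside its range is refused whole. The fingers move at their own pace and stop on an object; "force" is the grip in N (left out, the last holds). Time passes only in rows, so rows that repeat a pose let the fingers close. It gives the time, the measured TCP pose, the force and the opening at its end, in the units of the state.
- read_state(): the state, without advancing time (a new reading comes with each control period).
- viewer.capture(name): name is "side" or "top" or "wrist"; returns (picture, depth): 420x560x3 uint8, red, green, blue; 420x560 float32, mm along the optical axis (not along the pixel's ray), 0 where there is no reading.
- viewer.camera_info(name): a dict with "intrinsics" (3x3 intrinsics, pixels), "distortion" ([k1, k2, p1, p2, k3] as OpenCV has them; the pictures are not rectified), "world_from_camera" (4x4, takes a point from camera to world coordinates); the wrist camera has in their place "hand_eye" (4x4, takes a point from camera to tool coordinates, whose origin is the TCP and whose axes are the flange's). Camera axes: x right, y up, looking along -z (the intrinsics and any distortion apply to the point x, -y, -z); pixel columns grow to the right and rows downward; lengths in mm; the calibration is good to about 2 mm. A picture is of the moment at which its call begins: read the wrist's pose just before it. camera_info takes no time and is no camera call.
- order.sign_off(): hands the job in, once; it reports no verdict.
The state is a dict: "clock": time; "qpos": joint angles; "dq": joint speeds; "effort": joint torques, N m; "position": TCP position; "tcp_rot": TCP orientation; "ft_force": force on the tool from outside, world axes, zero at the start; "ft_torque": the same for the moment, N m; "finger_gap": finger opening in mm.
Only numpy, scipy, OpenCV 4.12 (cv2) and the standard library are available. Lean on these libraries where they do the work, as an engineer would, in place of code of your own. Each camera call takes 0.05 s, during which the arm holds its last target. There are 200 camera calls.

## Working session

There is one attempt and no reset: what is moved stays moved. The work goes in short steps, Python scripts to look and compute and a tool call to move; the robot and the scene stay as the last step left them, time stands still between calls to the robot, and variables do not carry over. Pictures are saved under pics/ and viewed, about 8 in all and at most 12, crops included, and the job is handed in when it is done.

Besides the shell and the picture viewer there is one more tool, called after "Request:" as a command line: name --argument value ..., lists and objects as JSON in quotes. move_arm: Moves the arm, as the interface text tells. Its arguments: {"type":"object","properties":{"commands":{"type":"array"},"force":{"type":"number"}},"required":["commands"]}

```bash
ls; mkdir -p pics
python3 - <<'E'
from rig import read_state, viewer
import cv2, numpy as np
s=read_state(); print({k:np.round(v,3).tolist() for k,v in s.items()})
for n in ("top","side"):
    p,d=viewer.capture(n); cv2.imwrite(f"pics/{n}0.png",p[...,::-1]); np.savez(f"pics/{n}0.npz",p=p,d=d)
    i=viewer.camera_info(n); print(n,{k:np.round(v,3).tolist() for k,v in i.items()})
i=viewer.camera_info("wrist"); print({k:np.round(v,3).tolist() for k,v in i.items()})
E
```

```text
pics
{'clock': 0.0, 'qpos': [-1.335, 0.246, 1.559, -0.0, 1.339, -0.174], 'dq': [-0.001, 0.0, -0.001, -0.0, 0.0, -0.001], 'effort': [-0.0, -41.584, -31.46, 0.068, 0.033, -0.0], 'position': [258.844, -595.625, 221.351], 'tcp_rot': [[0.917, 0.398, -0.0], [0.398, -0.917, 0.002], [0.0, -0.002, -1.0]], 'ft_force': [-0.356, -0.347, 0.729], 'ft_torque': [0.011, -0.031, 0.019], 'finger_gap': 93.972}
top {'intrinsics': [[414.012, 0.0, 285.336], [0.0, 414.012, 205.183], [0.0, 0.0, 1.0]], 'distortion': [-0.034, 0.0, 0.0, 0.0, 0.0], 'world_from_camera': [[-0.023, 0.986, -0.166, 379.324], [-1.0, -0.021, 0.014, -43.498], [0.01, 0.166, 0.986, 949.699], [0.0, 0.0, 0.0, 1.0]]}
side {'intrinsics': [[443.149, 0.0, 283.943], [0.0, 443.149, 207.739], [0.0, 0.0, 1.0]], 'distortion': [-0.064, 0.0, 0.0, 0.0, 0.0], 'world_from_camera': [[1.0, 0.022, 0.008, 519.474], [-0.003, 0.471, -0.882, -855.411], [-0.023, 0.882, 0.471, 558.725], [0.0, 0.0, 0.0, 1.0]]}
{'intrinsics': [[374.082, 0.0, 281.954], [0.0, 374.082, 211.256], [0.0, 0.0, 1.0]], 'distortion': [-0.016, 0.0, 0.0, 0.0, 0.0], 'hand_eye': [[-0.0, 0.969, 0.245, 69.462], [1.0, 0.0, 0.0, 0.186], [0.0, 0.245, -0.969, -163.47], [0.0, 0.0, 0.0, 1.0]]}
```

View pics/top0.png

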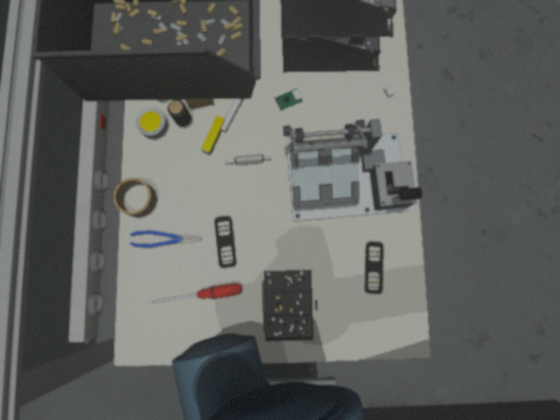

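View pics/side0.png

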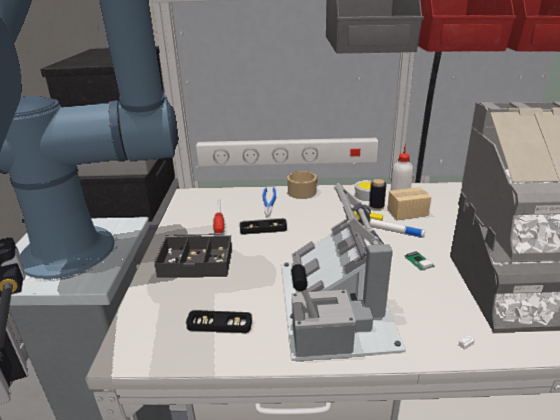

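The top view shows frame_a at (225,241), frame_b at (374,267), the nest around (340,180) and the knob near (415,193). The side view shows the lever's T-grip at (299,277). Next I measure from the depth images.

```bash
cat > h.py <<'E'
import numpy as np, cv2
from rig import read_state, viewer
def cloud(n,d,pose=None):
    i=viewer.camera_info(n); K=np.array(i["intrinsics"]); D=np.array(i["distortion"])
    v,u=np.mgrid[:420,:560]; uv=np.stack([u,v],-1).reshape(-1,1,2).astype(float)
    q=cv2.undistortPoints(uv,K,D).reshape(420,560,2)
    P=np.stack([q[...,0]*d,-q[...,1]*d,-d],-1)
    if n=="wrist":
        T=np.eye(4);T[:3,:3]=pose[1];T[:3,3]=pose[0];T=T@np.array(i["hand_eye"])
    else: T=np.array(i["world_from_camera"])
    W=P@T[:3,:3].T+T[:3,3]; W[d<=0]=np.nan
    return W
def shot(n,save=None):
    s=read_state(); p,d=viewer.capture(n)
    W=cloud(n,d,(np.array(s["position"]),np.array(s["tcp_rot"])))
    if save: cv2.imwrite(f"pics/{save}.png",p[...,::-1]); np.savez(f"pics/{save}.npz",p=p,d=d,W=W)
    return p,d,W
def rect(xy):
    (c,wh,a)=cv2.minAreaRect(xy.astype(np.float32)); a=np.radians(a)
    if wh[0]<wh[1]: a+=np.pi/2; wh=wh[::-1]
    a=(a+np.pi/2)%np.pi-np.pi/2
    return np.round(c,1),np.round(wh,1),round(a,3)
E
python3 - <<'E'
from h import *
for n in("top","side"):
    z=np.load(f"pics/{n}0.npz");p=z["p"].astype(int);W=cloud(n,z["d"])
    np.save(f"pics/{n}W.npy",W)
    print(n,"table z",np.nanmedian(W[250:300,140:200,2]) if n=="top" else np.nanmedian(W[280:310,140:180,2]))
    X,Y,Z=W[...,0],W[...,1],W[...,2]
    for nm,(u0,u1,v0,v1) in {"top":{"a":(208,245,208,275),"b":(358,392,235,300)},"side":{"a":(232,295,212,240),"b":(180,260,303,337)}}[n].items():
        m=np.zeros(p.shape[:2],bool);m[v0:v1,u0:u1]=1
        m&=np.isfinite(Z)&(Z>7)&(Z<40)
        q=W[m]; print(nm,m.sum(),"ztop",np.percentile(q[:,2],[50,90]),rect(q[q[:,2]>12][:,:2]))
    # knob: highest dark
    m=(p.max(-1)<60)&(Z>120)&(Z<165)&(X>380)&(X<700)&(Y<-150)
    print("knob",m.sum(),np.nanmean(W[m],0) if m.any() else 0, np.nanmax(Z[m]) if m.any() else 0)
    # plate plane
    u0,u1,v0,v1=(290,370,140,212) if n=="top" else (300,365,225,290)
    q=W[v0:v1,u0:u1].reshape(-1,3);q=q[np.isfinite(q).all(1)&(q[:,2]>20)&(q[:,2]<130)]
    best=None;r=np.random.default_rng(0)
    for _ in range(2000):
        t=q[r.choice(len(q),3,0)];nn=np.cross(t[1]-t[0],t[2]-t[0]);l=np.linalg.norm(nn)
        if l<50: continue
        nn/=l; nn*=np.sign(nn[2])
        if abs(nn[2]-.819)>.05: continue
        ds=q@nn; c=(abs(ds-t[0]@nn)<1.5).sum()
        if best is None or c>best[0]: best=(c,nn,t[0]@nn)
    c,nn,k=best;i=q[abs(q@nn-k)<2.5];c0=i.mean(0);nn=np.linalg.svd(i-c0,full_matrices=0)[2][2];nn*=np.sign(nn[2])
    ds=(q-c0)@nn
    print("plate",len(i),len(q),nn.round(3),"tilt",np.arccos(nn[2]),"yaw",np.arctan2(-nn[1],-nn[0]),"c",c0.round(1),np.histogram(ds,bins=np.arange(-20,21,2))[0], "rect",rect(i[:,:2]))
E
```

```text
top table z -0.6288592398308879
a 612 ztop [15.61248615 18.19292939] (array([456.1,  82.1]), array([116.8,  39.1]), np.float64(0.105))
b 646 ztop [15.53363307 18.60779764] (array([ 391. , -253.3]), array([114.1,  39.4]), np.float64(-0.056))
knob 288 [ 556.6568337  -285.8119873   147.52526553] 158.53401616940175
plate 2265 4189 [-0.571 -0.037  0.82 ] tilt 0.6095673169907572 yaw 0.06451386641874264 c [ 595.5 -144.6   65.8] [   1    1    3    1    2    2    9   19  214 1015 1054  249   78  224
  601  439   80    4    0    2] rect (array([ 600.6, -152.9]), array([166.1, 116.8]), np.float64(-1.563))
side table z 0.1194969066214071
a 534 ztop [15.27543441 18.80488154] (array([457. ,  83.1]), array([115.1,  44.4]), np.float64(0.115))
b 1045 ztop [15.52795224 18.20823882] (array([ 392.4, -253.4]), array([118.4,  41.5]), np.float64(-0.089))
knob 322 [ 534.332149   -314.23999086  149.77850432] 156.2198677010843
plate 1815 3227 [-0.571 -0.041  0.82 ] tilt 0.6092132714086508 yaw 0.07164441829159605 c [ 598.2 -148.5   68.3] [  7   9   2   1   6  20  40  46  59 850 917 113  90 139 426 350   4   0
   0   0] rect (array([ 604.2, -144.3]), array([152.4, 112.8]), np.float64(-1.46))
```

```bash
cat >> h.py <<'E'
def axes(yaw,t=0.611):
    c,s=np.cos(yaw),np.sin(yaw)
    return np.array([[np.cos(t)*c,np.cos(t)*s,np.sin(t)],[-s,c,0],[-np.sin(t)*c,-np.sin(t)*s,np.cos(t)]])
def fitplate(W,yaw0=.068,guess=(600,-149)):
    from scipy.optimize import differential_evolution as DE
    q=W.reshape(-1,3);q=q[np.isfinite(q).all(1)];q=q[(np.hypot(q[:,0]-guess[0],q[:,1]-guess[1])<130)]
    def cls(p):
        O=np.array([guess[0]+p[0],guess[1]+p[1],66.8+p[2]]);L=(q-O)@axes(yaw0+p[3]).T
        u,v,h=L.T; ins=(abs(u)<74)&(abs(v)<72)&(h>-8)&(h<18)
        fl=(abs(u)<24)|((abs(u)<60.75)&(abs(abs(v)-36)<21.5))
        e=np.where(fl,abs(h),abs(h-10)); return np.where(ins,np.clip(1-e/4,0,1),0).sum()
    r=DE(lambda p:-cls(p),[(-25,25),(-25,25),(-8,8),(-.1,.1)],seed=1,maxiter=150,tol=1e-8)
    p=r.x; return np.array([guess[0]+p[0],guess[1]+p[1],66.8+p[2]]),yaw0+p[3],-r.fun
E
python3 - <<'E'
from h import *
for n in("top","side"):
    W=np.load(f"pics/{n}W.npy"); O,y,f=fitplate(W); A=axes(y); print(n,"floor mid",O.round(1),"yaw",round(y,3),f,"left",(O+36*A[1]).round(1),"right",(O-36*A[1]).round(1))
    Z=W[...,2]; c,s=np.cos(y),np.sin(y)
    L=(W-np.r_[O[:2],0])@np.array([[c,s,0],[-s,c,0],[0,0,1]]).T
    m=(Z>135)&(abs(L[...,0])<90)&(abs(L[...,1])<170)
    for lo,hi in((-170,-80),(-80,80),(80,170)):
        k=m&(L[...,1]>lo)&(L[...,1]<hi); q=L[k]
        if len(q): print(lo,len(q),np.percentile(q,[2,50,98],axis=0).round(0).tolist())
    p=np.load(f"pics/{n}0.npz")["p"]
    k=m&(L[...,1]<-80)&(p.max(-1)<60); q=L[k]; print("dark",len(q),np.percentile(q,[2,25,50,75,98],axis=0).round(0).tolist(), W[k].mean(0))
E
```

```text
top floor mid [ 595.2 -145.    65.5] yaw 0.065 2509.043952077669 left [ 592.8 -109.    65.5] right [ 597.5 -180.9   65.5]
-170 507 [[-84.0, -169.0, 136.0], [48.0, -110.0, 151.0], [85.0, -83.0, 155.0]]
-80 1192 [[21.0, -70.0, 138.0], [36.0, -2.0, 184.0], [81.0, 71.0, 194.0]]
80 1919 [[27.0, 118.0, 427.0], [29.0, 145.0, 484.0], [88.0, 169.0, 532.0]]
dark 229 [[-83.0, -169.0, 136.0], [-78.0, -158.0, 148.0], [-73.0, -148.0, 152.0], [-68.0, -138.0, 153.0], [51.0, -92.0, 156.0]] [ 540.57018214 -294.76547787  149.81694909]
side floor mid [ 596.9 -144.8   67.5] yaw 0.07 2052.831960524152 left [ 594.3 -108.9   67.5] right [ 599.4 -180.7   67.5]
-170 606 [[-85.0, -168.0, 136.0], [53.0, -112.0, 152.0], [84.0, -92.0, 155.0]]
-80 997 [[19.0, -72.0, 138.0], [45.0, -24.0, 167.0], [80.0, 69.0, 195.0]]
80 1453 [[27.0, 117.0, 428.0], [54.0, 124.0, 461.0], [89.0, 161.0, 503.0]]
dark 165 [[-84.0, -169.0, 149.0], [-79.0, -162.0, 152.0], [-74.0, -154.0, 154.0], [-70.0, -147.0, 155.0], [-64.0, -139.0, 156.0]] [ 533.52167506 -304.15623005  153.18692889]
```

Request:
move_arm --commands '[[[0.242,-0.269,0.0],27.5,0.07],[[0.242,-0.269,0.0],27.5,0.07],[[0.242,-0.269,0.0],27.5,0.07],[[0.242,-0.269,0.0],27.5,0.07],[[0.242,-0.269,0.0],27.5,0.07],[[0.242,-0.269,0.05],27.5,0.07],[[0.242,-0.269,0.07],27.5,0.07],[[0.242,-0.269,0.07],27.5,0.07]]' --force 12

```text
clock: 1.1
position: [372.5, -250.5, 149.8]
tcp_rot: [[0.998, -0.069, -0.004], [-0.069, -0.998, 0.005], [-0.004, -0.005, -1.0]]
ft_force: [-0.1, 0.9, 0.0]
finger_gap: 69.9
```

```bash
cat >> h.py <<'E'
def frame_at(W,g,r=75):
    k=(np.hypot(W[...,0]-g[0],W[...,1]-g[1])<r)&(W[...,2]>11)&(W[...,2]<26)
    return rect(W[k][:,:2]),np.percentile(W[k][:,2],90)
def go(target,yaw):
    s=read_state();R=np.array(s["tcp_rot"]);d=R.T@(np.array(target)-np.array(s["position"]))
    y=np.arctan2(R[1,0],R[0,0]);print("shift m",(d/1000).round(4),"turn",round(np.degrees(y-yaw),2),"pos",np.round(s["position"],1),"yaw",round(y,3),"q",np.round(s["qpos"],2),"F",np.round(s["ft_force"],1),"gap",s["finger_gap"],"t",s["clock"])
E
python3 - <<'E'
from h import *
p,d,W=shot("wrist","w1"); r,z=frame_at(W,(391.5,-253.4)); print(r,z)
a=r[2];c=r[0]-18*np.array([np.cos(a),np.sin(a)]); go([*c,23],a)
E
```

```text
(array([ 389.6, -253.5]), array([117.1,  39. ]), np.float64(-0.083)) 19.497745572654004
shift m [-0.0014  0.0004  0.1287] turn 0.76 pos [ 373.3 -252.1  151.7] yaw -0.07 q [-0.85 -0.16  2.11  0.    1.19  0.79] F [-0.1 -0.8  0.2] gap 69.71116514462388 t 1.15
```

View pics/w1.png

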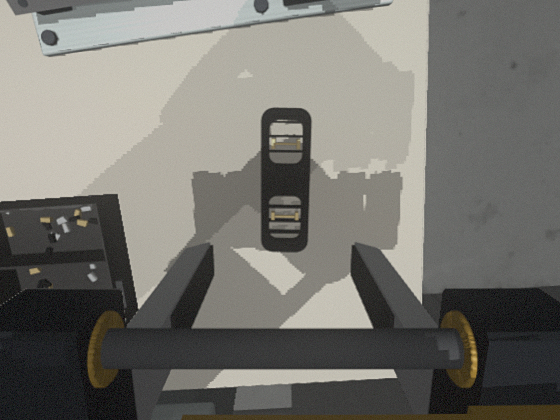

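The wrist view shows frame_b at (286,180), centred between the fingers and parallel to them. I descend, grip and lift.

Request:
move_arm --commands '[[[-0.001,0.0,0.06],0.8,0.07],[[-0.001,0.0,0.115],0.8,0.07],[[-0.001,0.0,0.129],0.8,0.07],[[-0.001,0.0,0.129],0.8,0.07],[[-0.001,0.0,0.129],0.8,0.034],[[-0.001,0.0,0.129],0.8,0.034],[[-0.001,0.0,0.129],0.8,0.034],[[-0.001,0.0,0.129],0.8,0.034]]' --force 12

```text
clock: 2.15
position: [372.5, -252.0, 23.4]
tcp_rot: [[0.997, -0.084, -0.001], [-0.084, -0.997, 0.002], [-0.001, -0.002, -1.0]]
ft_force: [-0.8, 0.2, 4.2]
finger_gap: 38.4
```

Run:
```python
from h import *
go([0,0,0],0)
```

```text
shift m [-0.3923 -0.22    0.0241] turn -4.79 pos [ 372.5 -252.    23.4] yaw -0.084 q [-0.85  0.08  2.17  0.    0.9   0.81] F [-0.8  0.2  4.2] gap 38.426633426809936 t 2.15
```

Request:
move_arm --commands '[[[0.0,0.0,-0.04],0,0.034],[[0.0,0.0,-0.09],0,0.034],[[0.0,0.0,-0.127],0,0.034],[[0.03,-0.035,-0.127],-4,0.034],[[0.061,-0.0755,-0.127],-8.65,0.034],[[0.061,-0.0755,-0.127],-8.65,0.034],[[0.061,-0.0755,-0.127],-8.65,0.034]]'

```text
clock: 3.02
position: [439.3, -182.1, 150.2]
tcp_rot: [[0.998, 0.067, -0.001], [0.067, -0.998, 0.002], [-0.001, -0.002, -1.0]]
ft_force: [-0.0, -0.6, 0.1]
finger_gap: 38.9
```

Run:
```python
from h import *
p,d,W=shot("wrist","w2")
go([577,-182.1,150],.067)
O,y,f=fitplate(W,.067,(596,-145)); print(O,y,f,np.isfinite(W[...,0]).mean())
W=W  # held frame in tool coordinates
s=read_state();R=np.array(s["tcp_rot"]);T=(W-np.array(s["position"]))@R
k=(abs(T[...,1])<17)&(T[...,0]>-60)&(T[...,0]<100)&(T[...,2]>-15)&(T[...,2]<35)
q=T[k]; print(len(q),np.percentile(q,[1,50,99],axis=0).round(1))
b=q[(q[:,0]>20)]; print("pitch slope dz/dx",np.polyfit(b[:,0],b[:,2],1))
```

```text
shift m [0.1376 0.0087 0.    ] turn -0.04 pos [ 439.2 -182.5  150.2] yaw 0.066 q [-0.63 -0.09  2.05  0.    1.18  0.87] F [-0.2 -0.1 -0.6] gap 38.683548323669974 t 3.075
[ 594.86017306 -144.70665705   67.38852264] 0.06748268232043261 14469.80513787585 0.9959013605442177
12486 [[-33.4 -16.7   3.4]
 [ 23.    0.2   6.3]
 [ 75.2  16.7  19.1]]
pitch slope dz/dx [-0.01091239  7.934553  ]
```

View pics/w2.png

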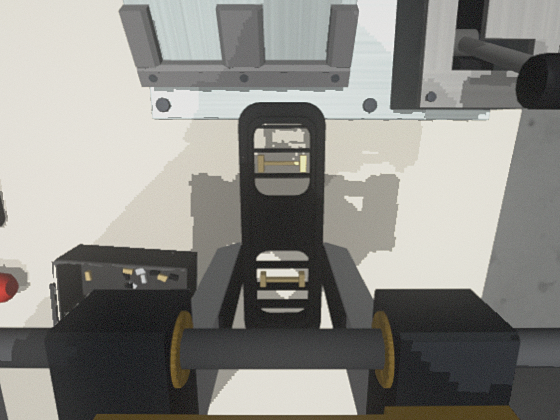

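The wrist view shows frame_b held straight, with its nose at (282,105). The pocket mouths are at (175..325,60) and the knob at (545,80), to the right and clear. I move in under the keeper bar and begin to lower.

Request:
move_arm --commands '[[[0.05,0.003,0.0],0,0.034],[[0.1,0.006,0.0],0,0.034],[[0.138,0.0086,0.0],0,0.034],[[0.138,0.0086,0.0],0,0.034],[[0.138,0.0086,0.008],0,0.034],[[0.138,0.0086,0.016],0,0.034],[[0.138,0.0086,0.024],0,0.034],[[0.138,0.0086,0.024],0,0.034]]'

```text
clock: 4.08
position: [576.4, -181.7, 125.1]
tcp_rot: [[0.998, 0.066, -0.003], [0.066, -0.998, 0.003], [-0.003, -0.003, -1.0]]
ft_force: [-0.7, 0.1, -1.6]
finger_gap: 38.6
```

```bash
cat >> h.py <<'E'
def pitch():
    p,d,W=shot("wrist","wp");s=read_state();R=np.array(s["tcp_rot"]);T=(W-np.array(s["position"]))@R
    k=(abs(T[...,1])<19)&(abs(T[...,1])>15)&(T[...,0]>15)&(T[...,0]<80)&(T[...,2]>-60)&(T[...,2]<12)
    q=T[k];print("rail pts",len(q),"slope",np.polyfit(q[:,0],q[:,2],1).round(3),np.percentile(q,[1,50,99],axis=0).round(1).tolist())
E
python3 - <<'E'
from h import *
go([577.5,-182,150],.067); pitch()
E
```

```text
shift m [ 0.001   0.0003 -0.0249] turn -0.06 pos [ 576.4 -181.7  125.1] yaw 0.066 q [-0.49  0.25  1.74  0.    1.15  1.01] F [-0.7  0.1 -1.6] gap 38.603918777994735 t 4.075
rail pts 1583 slope [-0.046  0.609] [[15.4, -18.9, -22.8], [60.9, 15.3, -3.8], [79.6, 18.9, 11.2]]
```

Request:
move_arm --commands '[[[0.001,0.0,0.006],0,0.034],[[0.001,0.0,0.012],0,0.034],[[0.001,0.0,0.018],0,0.034],[[0.001,0.0,0.018],0,0.034]]'

```text
clock: 4.62
position: [577.5, -181.4, 106.9]
tcp_rot: [[0.998, 0.066, -0.003], [0.066, -0.998, 0.003], [-0.003, -0.003, -1.0]]
ft_force: [-1.1, -0.4, 0.4]
finger_gap: 38.6
```

Run:
```python
from h import *
go([577.5,-182,78.2],.067); pitch()
p,d,W=shot("side","s3")
cv2.imwrite("pics/s3c.png",cv2.resize(p[170:350,230:430,::-1],None,fx=3,fy=3))
```

```text
shift m [-0.      0.0006  0.0287] turn -0.05 pos [ 577.5 -181.4  106.9] yaw 0.066 q [-0.49  0.27  1.75  0.    1.12  1.01] F [-1.1 -0.4  0.4] gap 38.594750675996366 t 4.625
rail pts 1752 slope [ -0.067 -14.039] [[46.5, -18.9, -41.9], [64.1, 15.3, -17.9], [79.7, 18.9, -6.2]]
```

View pics/s3c.png

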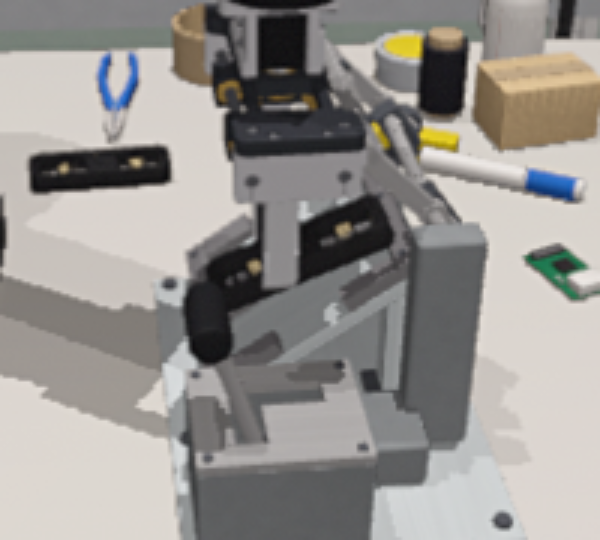

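The crop shows frame_b (200–390, 200–300) already pitched about 20° by the plate, and the gripper body beside the keeper bar without touching it. I continue down in small steps.

Request:
move_arm --commands '[[[-0.001,0.0006,0.006],0,0.034],[[-0.001,0.0006,0.012],0,0.034],[[-0.001,0.0006,0.017],0,0.034],[[-0.001,0.0006,0.017],0,0.034]]'

```text
clock: 5.22
position: [576.2, -181.9, 89.3]
tcp_rot: [[0.998, 0.066, -0.004], [0.066, -0.998, 0.003], [-0.003, -0.004, -1.0]]
ft_force: [-0.4, -0.1, -0.3]
finger_gap: 38.8
```

Request:
move_arm --commands '[[[0.0,0.0,0.003],0,0.034],[[0.0,0.0,0.006],0,0.034],[[0.0,0.0,0.008],0,0.034],[[0.0,0.0,0.008],0,0.034]]'

```text
clock: 5.72
position: [576.3, -181.9, 81.4]
tcp_rot: [[0.998, 0.066, -0.003], [0.066, -0.998, 0.003], [-0.003, -0.004, -1.0]]
ft_force: [-0.7, -0.2, 0.7]
finger_gap: 38.6
```

```bash
cat >> h.py <<'E'
def proud(W,side,O=(595.4,-144.8,66.8),yaw=.067):
    "frame top height above floor along the slope, for pocket side (+1 left)"
    A=axes(yaw);L=(W-np.array(O))@A.T; v=L[...,1]-36*side
    for lo,hi in((-60,-50),(-50,-35),(-35,-15),(-10,10),(15,35),(35,50),(50,60)):
        k=(abs(v)>13)&(abs(v)<19)&(L[...,0]>lo)&(L[...,0]<hi)&(L[...,2]>-5)&(L[...,2]<45)
        h=L[k]; print((lo,hi),len(h),np.percentile(h[:,2],[10,50,90]).round(1) if len(h)>5 else "")
E
python3 - <<'E'
from h import *
go([577,-182,78.2],.067)
p,d,W=shot("side","s4"); proud(W,-1)
cv2.imwrite("pics/s4c.png",cv2.resize(p[170:350,230:430,::-1],None,fx=3,fy=3))
p,d,W=shot("top"); proud(W,-1)
E
```

```text
shift m [0.0007 0.0002 0.0032] turn -0.05 pos [ 576.3 -181.9   81.4] yaw 0.066 q [-0.49  0.31  1.76  0.    1.08  1.01] F [-0.7 -0.2  0.7] gap 38.61225776972365 t 5.725
(-60, -50) 2 
(-50, -35) 72 [ 8.1 15.1 22.3]
(-35, -15) 99 [ 3.1 17.4 22.5]
(-10, 10) 60 [-0.3  8.3 19.3]
(15, 35) 142 [ 0.4 12.7 18.8]
(35, 50) 65 [ 0.9 10.4 17.8]
(50, 60) 32 [ 5.5 12.9 17.8]
(-60, -50) 0 
(-50, -35) 0 
(-35, -15) 0 
(-10, 10) 0 
(15, 35) 0 
(35, 50) 0 
(50, 60) 0
```

View pics/s4c.png

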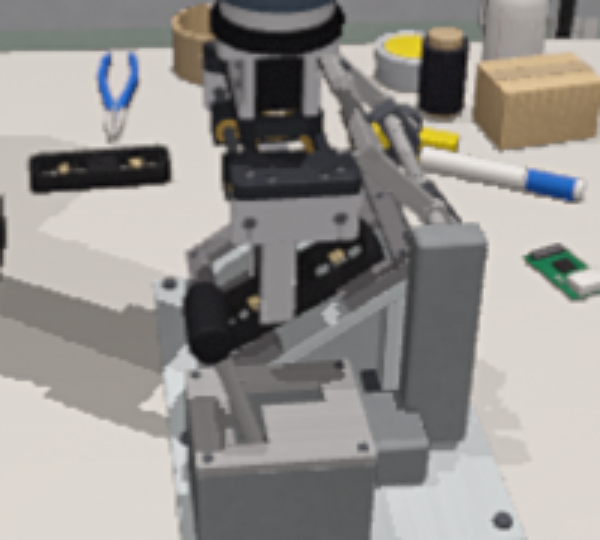

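The crop shows frame_b nearly in line with the slope: the uphill end is seated (about 18 mm above the floor) and the downhill end is about 4 mm high. I lower 3 mm more, release and look.

Request:
move_arm --commands '[[[0.0,0.0,0.003],0,0.034],[[0.0,0.0,0.003],0,0.034],[[0.0,0.0,0.003],0,0.05],[[0.0,0.0,0.003],0,0.052],[[0.0,0.0,-0.01],0,0.054],[[0.0,0.0,-0.05],0,0.054],[[-0.06,0.0,-0.09],0,0.06],[[-0.11,0.0,-0.11],0,0.07]]'

```text
clock: 6.82
position: [467.3, -190.0, 194.2]
tcp_rot: [[0.998, 0.067, -0.001], [0.067, -0.998, 0.001], [-0.001, -0.001, -1.0]]
ft_force: [-0.4, -0.5, 0.8]
finger_gap: 66.8
```

Run:
```python
from h import *
go([577,-182,78.2],.067)
p,d,W=shot("wrist","w5"); proud(W,-1); print(fitplate(W,.067,(596,-145)))
p,d,W=shot("side","s5"); proud(W,-1)
```

```text
shift m [ 0.1101 -0.0005  0.1159] turn 0.01 pos [ 467.3 -190.   194.2] yaw 0.067 q [-0.61 -0.07  1.95  0.    1.27  0.89] F [-0.4 -0.5  0.8] gap 66.77862730768335 t 6.825
(-60, -50) 100 [20.1 21.3 22. ]
(-50, -35) 304 [16.2 20.2 21.6]
(-35, -15) 442 [16.9 19.6 21. ]
(-10, 10) 499 [16.3 18.9 20.3]
(15, 35) 346 [16.8 18.8 20.2]
(35, 50) 0 
(50, 60) 0 
(array([ 594.78700247, -144.86630755,   67.44054858]), np.float64(0.06442091841225642), np.float64(14860.621143739685))
(-60, -50) 4 
(-50, -35) 74 [ 5.9 13.7 19.4]
(-35, -15) 138 [ 2.  13.5 18.9]
(-10, 10) 98 [-0.  13.6 18.7]
(15, 35) 129 [ 3.  13.1 18. ]
(35, 50) 91 [ 2.6 12.9 17.7]
(50, 60) 36 [ 5.9 13.  18.1]
```

View pics/w5.png

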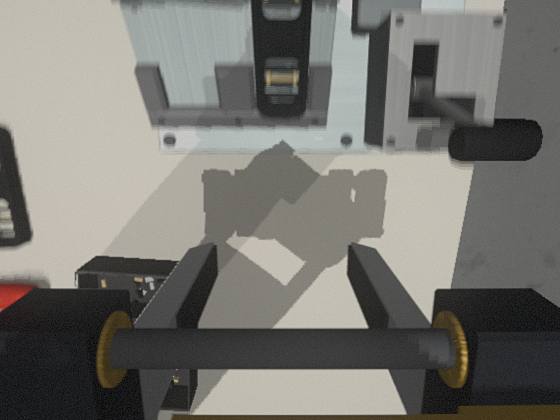

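Run:
```python
from h import *
W=np.load("pics/w5.npz")["W"]; O=np.array([595.4,-144.8,66.8]);L=(W-O)@axes(.067).T;u,v,h=np.moveaxis(L,-1,0)
def st(n,k): q=h[k];print(n,len(q),np.percentile(q,[10,50,90]).round(1) if len(q)>5 else "")
for lo,hi in((-72,-64),(-60,-52),(-52,-40),(-38,-27),(-20,-5),(5,20)):
    U=(u>lo)&(u<hi)&(abs(h-10)<20)
    st((lo,hi,"mid land/groove"),U&(abs(v)<10)); st("   left floor",U&(abs(v-36)<12)); st("   frame",U&(abs(v+36)<18.5)&(h>14))
k=(h>13)&(h<26)&(abs(v+36)<35)&(abs(u)<70);q=L[k];print("frame extents",np.percentile(q,[.5,50,99.5],axis=0).round(1))
```

```text
(-72, -64, 'mid land/groove') 190 [10.3 11.1 12. ]
   left floor 232 [10.1 11.  11.6]
   frame 0 
(-60, -52, 'mid land/groove') 205 [10.2 11.  11.9]
   left floor 328 [0.2 1.2 6.4]
   frame 342 [19.4 21.1 22.1]
(-52, -40, 'mid land/groove') 343 [10.2 11.  11.7]
   left floor 391 [0.  0.8 1.6]
   frame 436 [14.9 19.2 21.4]
(-38, -27, 'mid land/groove') 350 [10.  10.9 11.6]
   left floor 406 [-0.1  0.8  1.7]
   frame 205 [17.8 19.8 21.4]
(-20, -5, 'mid land/groove') 530 [-0.2  0.7  1.5]
   left floor 634 [-0.2  0.8  1.7]
   frame 679 [17.5 18.8 20.3]
(5, 20, 'mid land/groove') 653 [0.1 0.9 1.8]
   left floor 775 [-0.   0.9  1.7]
   frame 1042 [16.7 18.2 19.9]
frame extents [[-58.3 -55.5  13.1]
 [ -5.  -36.3  18.8]
 [ 25.5 -17.3  22.3]]
```

The downhill end of frame_b reads about 2 mm high relative to the lands, so I press it gently with nearly closed fingers on both rails.

Request:
move_arm --commands '[[[0.04,-0.001,0.0],0,0.01],[[0.078,-0.001,0.04],0,0.01],[[0.078,-0.001,0.09],0,0.01],[[0.078,-0.001,0.105],0,0.01],[[0.078,-0.001,0.112],0,0.01],[[0.078,-0.001,0.116],0,0.01],[[0.078,-0.001,0.116],0,0.01]]'

```text
clock: 7.8
position: [544.3, -184.7, 80.8]
tcp_rot: [[0.998, 0.064, 0.003], [0.064, -0.998, -0.002], [0.003, 0.002, -1.0]]
ft_force: [-0.0, -0.3, -0.0]
finger_gap: 9.6
```

Request:
move_arm --commands '[[[0.0,0.0,0.002],0,0.01],[[0.0,0.0,0.003],0,0.01],[[0.0,0.0,0.004],0,0.01],[[0.0,0.0,0.004],0,0.01]]'

```text
clock: 8.3
position: [544.2, -184.6, 76.7]
tcp_rot: [[0.998, 0.064, 0.003], [0.064, -0.998, -0.002], [0.003, 0.002, -1.0]]
ft_force: [-0.2, 0.1, 0.6]
finger_gap: 9.8
```

Request:
move_arm --commands '[[[0.0,0.0,0.002],0,0.01],[[0.0,0.0,0.003],0,0.01],[[0.0,0.0,0.004],0,0.01],[[0.0,0.0,0.004],0,0.01]]'

```text
clock: 8.8
position: [544.2, -184.6, 72.5]
tcp_rot: [[0.998, 0.064, 0.003], [0.064, -0.998, -0.001], [0.002, 0.002, -1.0]]
ft_force: [0.0, 0.8, 0.5]
finger_gap: 9.8
```

Run:
```python
from h import *
go([0,0,0],.067)
```

```text
shift m [-0.5314 -0.2191  0.0709] turn -0.17 pos [ 544.2 -184.6   72.5] yaw 0.064 q [-0.52  0.25  1.85  0.    1.04  0.98] F [0.  0.8 0.5] gap 9.765111702566314 t 8.8
```

Request:
move_arm --commands '[[[0.0,0.0,0.001],0,0.01],[[0.0,0.0,0.002],0,0.01],[[0.0,0.0,0.003],0,0.01],[[0.0,0.0,0.004],0,0.01],[[0.0,0.0,0.004],0,0.01]]'

```text
clock: 9.43
position: [544.4, -184.7, 68.7]
tcp_rot: [[0.998, 0.064, 0.003], [0.064, -0.998, -0.002], [0.003, 0.002, -1.0]]
ft_force: [0.4, 0.1, 0.6]
finger_gap: 10.0
```

Run:
```python
from h import *
go([0,0,0],.067)
p,d,W=shot("side","s6"); proud(W,-1)
cv2.imwrite("pics/s6c.png",cv2.resize(p[210:310,270:400,::-1],None,fx=5,fy=5,interpolation=cv2.INTER_CUBIC))
```

```text
shift m [-0.5317 -0.2192  0.0667] turn -0.18 pos [ 544.4 -184.7   68.7] yaw 0.064 q [-0.52  0.26  1.85  0.    1.03  0.98] F [0.4 0.1 0.6] gap 10.015055273499835 t 9.425
(-60, -50) 2 
(-50, -35) 67 [ 4.5 12.5 26.7]
(-35, -15) 155 [ 3.8 15.1 39. ]
(-10, 10) 95 [ 0.1 13.6 18.8]
(15, 35) 118 [ 1.5 13.5 18.6]
(35, 50) 82 [ 3.9 13.4 18.6]
(50, 60) 40 [ 4.9 13.1 18.7]
```

View pics/s6c.png

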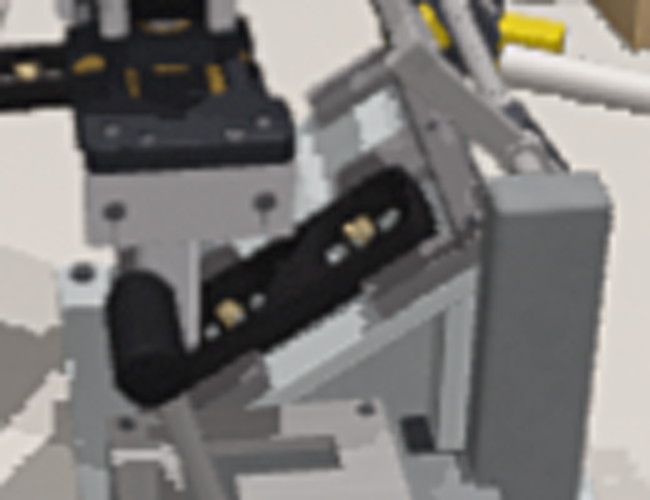

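The crop shows frame_b evenly along the slope. The fingers met no resistance, so they are in the open grille. I lift, widen to 22 mm so they bear on the rails, and press again.

Request:
move_arm --commands '[[[0.0,0.0,-0.006],0,0.01],[[0.0,0.0,-0.014],0,0.01],[[0.0,0.0,-0.014],0,0.022],[[0.0,0.0,-0.014],0,0.022],[[0.0,0.0,-0.009],0,0.022],[[0.0,0.0,-0.006],0,0.022],[[0.0,0.0,-0.0045],0,0.022],[[0.0,0.0,-0.0045],0,0.022]]'

```text
clock: 10.48
position: [544.3, -184.6, 73.0]
tcp_rot: [[0.998, 0.064, 0.003], [0.064, -0.998, -0.001], [0.003, 0.002, -1.0]]
ft_force: [0.4, -0.6, -0.6]
finger_gap: 22.0
```

Run:
```python
from h import *
go([0,0,0],.067)
```

```text
shift m [-0.5316 -0.2191  0.0713] turn -0.17 pos [ 544.3 -184.6   73. ] yaw 0.064 q [-0.52  0.25  1.85  0.    1.04  0.98] F [ 0.4 -0.6 -0.6] gap 22.037499719296772 t 10.475
```

Request:
move_arm --commands '[[[0.0,0.0,0.001],0,0.022],[[0.0,0.0,0.002],0,0.022],[[0.0,0.0,0.002],0,0.022]]'

```text
clock: 10.85
position: [544.3, -184.6, 71.0]
tcp_rot: [[0.998, 0.064, 0.003], [0.064, -0.998, -0.001], [0.003, 0.002, -1.0]]
ft_force: [-0.0, 0.2, 0.1]
finger_gap: 22.1
```

Request:
move_arm --commands '[[[0.0,0.0,0.001],0,0.022],[[0.0,0.0,0.002],0,0.022],[[0.0,0.0,0.002],0,0.022]]'

```text
clock: 11.22
position: [544.7, -184.8, 70.3]
tcp_rot: [[0.998, 0.064, 0.003], [0.064, -0.998, -0.002], [0.003, 0.002, -1.0]]
ft_force: [-2.7, 0.5, 6.8]
finger_gap: 22.1
```

Firm contact at 6.8 N: frame_b is down. Now frame_a.

Request:
move_arm --commands '[[[0.0,0.0,-0.05],0,0.03],[[-0.03,0.0,-0.1],0,0.07],[[-0.06,-0.05,-0.11],0,0.07],[[-0.088,-0.11,-0.11],-2.6,0.07],[[-0.088,-0.17,-0.1],-2.6,0.07],[[-0.088,-0.23,-0.08],-2.6,0.07],[[-0.088,-0.272,-0.08],-2.6,0.07],[[-0.088,-0.272,-0.08],-2.6,0.07]]'

```text
clock: 12.22
position: [438.4, 83.4, 149.1]
tcp_rot: [[0.993, 0.114, 0.002], [0.114, -0.993, -0.001], [0.002, 0.002, -1.0]]
ft_force: [0.5, 0.5, 0.6]
finger_gap: 70.1
```

Run:
```python
from h import *
p,d,W=shot("wrist","w7"); r,z=frame_at(W,(457,82.6)); print(r,z)
a=r[2];c=r[0]-18*np.array([np.cos(a),np.sin(a)]); go([*c,23],a)
p,d,W=shot("top","t7"); proud(W,-1)
```

```text
(array([453. , 109.4]), array([116.4,  94.1]), np.float64(0.108)) 19.51038822461795
shift m [-0.0012 -0.0259  0.1263] turn 0.25 pos [438.9  82.1 149.4] yaw 0.112 q [-0.07 -0.17  2.13 -0.    1.18  1.39] F [-0.8  0.1 -0.3] gap 69.86740988941291 t 12.275
(-60, -50) 19 [11.9 16.1 16.9]
(-50, -35) 37 [10.  15.9 18.3]
(-35, -15) 49 [ 5.5 15.4 17.5]
(-10, 10) 48 [13.  15.4 18.2]
(15, 35) 61 [ 6.6 15.2 17.8]
(35, 50) 44 [ 9.4 15.6 17.3]
(50, 60) 29 [-0.1 10.3 18.4]
```

Run:
```python
from h import *
W=np.load("pics/w7.npz")["W"]; a=.108;e=np.array([np.cos(a),np.sin(a)]);n=np.array([-e[1],e[0]])
q=W[np.isfinite(W[...,0])&(W[...,2]>11)&(W[...,2]<26)];l=(q[:,:2]-[456.5,82.6]);q=q[(abs(l@e)<70)&(abs(l@n)<27)]
r=rect(q[:,:2]);print(r);c=r[0]-18*e;go([*c,23],r[2])
```

```text
(array([456. ,  82.1]), array([116.4,  39.1]), np.float64(0.106))
shift m [-0.0016  0.0006  0.1266] turn 0.25 pos [439.2  81.2 149.6] yaw 0.11 q [-0.07 -0.17  2.13 -0.    1.18  1.39] F [ 0.4 -0.4 -0.3] gap 69.93032129919477 t 12.325
```

Request:
move_arm --commands '[[[-0.0015,0.0005,0.05],0.2,0.054],[[-0.0015,0.0005,0.09],0.2,0.054],[[-0.0015,0.0005,0.12],0.2,0.054],[[-0.0015,0.0005,0.1265],0.2,0.054],[[-0.0015,0.0005,0.1265],0.2,0.034],[[-0.0015,0.0005,0.1265],0.2,0.034],[[-0.0015,0.0005,0.1265],0.2,0.034],[[-0.0015,0.0005,0.1265],0.2,0.034]]' --force 12

```text
clock: 13.32
position: [439.5, 80.0, 24.4]
tcp_rot: [[0.994, 0.107, 0.006], [0.107, -0.994, -0.003], [0.006, 0.003, -1.0]]
ft_force: [-1.0, -2.0, 6.9]
finger_gap: 38.4
```

Run:
```python
from h import *
go([440,-109,150],.067)
```

```text
shift m [-0.0191  0.1884 -0.1251] turn 2.31 pos [439.5  80.   24.4] yaw 0.107 q [-0.07  0.06  2.18 -0.    0.89  1.39] F [-1.  -2.   6.9] gap 38.441207660410704 t 13.325
```

Request:
move_arm --commands '[[[0.0,0.0,-0.04],0,0.034],[[0.0,0.0,-0.09],0,0.034],[[0.0,0.02,-0.125],0,0.034],[[-0.019,0.07,-0.126],2.3,0.034],[[-0.019,0.13,-0.126],2.3,0.034],[[-0.019,0.188,-0.126],2.3,0.034],[[-0.019,0.188,-0.126],2.3,0.034],[[-0.019,0.188,-0.126],2.3,0.034]]'

```text
clock: 14.32
position: [439.7, -108.1, 150.6]
tcp_rot: [[0.998, 0.067, 0.005], [0.067, -0.998, -0.002], [0.005, 0.002, -1.0]]
ft_force: [0.3, -0.1, -0.6]
finger_gap: 38.6
```

Run:
```python
from h import *
p,d,W=shot("wrist","w8")
go([572.5,-110.2,150],.067)
s=read_state();R=np.array(s["tcp_rot"]);T=(W-np.array(s["position"]))@R
k=(abs(T[...,1])<17)&(T[...,0]>-60)&(T[...,0]<100)&(T[...,2]>-15)&(T[...,2]<35)
q=T[k]; print(len(q),np.percentile(q,[1,50,99],axis=0).round(1))
L=(W-np.array([595.4,-144.8,66.8]))@axes(.067).T;k=(abs(L[...,1]+36)<19)&(L[...,2]>14)&(L[...,2]<26)
for lo in range(-60,40,15):
    h=L[k&(L[...,0]>lo)&(L[...,0]<lo+12)][:,2]; print(lo,len(h),np.percentile(h,[50,90]).round(1) if len(h)>5 else "")
```

```text
shift m [0.1324 0.0117 0.0012] turn 0.07 pos [ 439.7 -107.6  150.5] yaw 0.068 q [-0.49 -0.16  2.11  0.    1.18  1.01] F [ 0.9 -0.3 -0.4] gap 38.71483830383418 t 14.375
12085 [[-34.2 -16.7   4.5]
 [ 21.3  -0.3   7.4]
 [ 74.1  16.7  19.9]]
-60 820 [17.9 19.2]
-45 361 [17.7 19.2]
-30 444 [17.6 19.1]
-15 582 [16.9 18.8]
0 0 
15 0 
30 0
```

Frame_b now reads flat at about 18 mm. I bring frame_a in under the bar and down in the same way.

Request:
move_arm --commands '[[[0.05,0.004,0.0],0,0.034],[[0.1,0.008,0.0],0,0.034],[[0.133,0.0115,0.0],0,0.034],[[0.133,0.0115,0.0],0,0.034],[[0.133,0.0115,0.008],0,0.034],[[0.133,0.0115,0.016],0,0.034],[[0.133,0.0115,0.024],0,0.034],[[0.133,0.0115,0.024],0,0.034]]'

```text
clock: 15.38
position: [572.4, -109.9, 126.4]
tcp_rot: [[0.998, 0.068, 0.004], [0.068, -0.998, -0.001], [0.004, 0.002, -1.0]]
ft_force: [-0.9, 0.0, 0.7]
finger_gap: 39.1
```

Request:
move_arm --commands '[[[0.0,0.0,0.006],0,0.034],[[0.0,0.0,0.012],0,0.034],[[0.0,0.0,0.018],0,0.034],[[0.0,0.0,0.024],0,0.034],[[0.0,0.0,0.024],0,0.034]]'

```text
clock: 16.0
position: [571.9, -109.8, 101.6]
tcp_rot: [[0.998, 0.068, 0.002], [0.068, -0.998, -0.001], [0.002, 0.001, -1.0]]
ft_force: [-0.6, 0.5, 0.9]
finger_gap: 39.0
```

Run:
```python
from h import *
go([573,-110.2,78],.067)
```

```text
shift m [0.001  0.0005 0.0236] turn 0.05 pos [ 571.9 -109.8  101.6] yaw 0.068 q [-0.38  0.23  1.82 -0.    1.1   1.12] F [-0.6  0.5  0.9] gap 39.00046637736851 t 16.0
```

Request:
move_arm --commands '[[[0.001,0.0005,0.006],0,0.034],[[0.001,0.0005,0.012],0,0.034],[[0.001,0.0005,0.017],0,0.034],[[0.001,0.0005,0.021],0,0.034],[[0.001,0.0005,0.021],0,0.034]]'

```text
clock: 16.62
position: [572.7, -110.2, 80.2]
tcp_rot: [[0.998, 0.068, 0.001], [0.068, -0.998, -0.001], [0.001, 0.001, -1.0]]
ft_force: [-0.4, -0.6, -0.8]
finger_gap: 38.6
```

Request:
move_arm --commands '[[[0.0,0.0,0.002],0,0.034],[[0.0,0.0,0.003],0,0.034],[[0.0,0.0,0.003],0,0.034],[[0.0,0.0,0.003],0,0.05],[[0.0,0.0,0.003],0,0.052],[[0.0,0.0,-0.01],0,0.054],[[0.0,0.0,-0.05],0,0.054],[[-0.05,0.0,-0.09],0,0.054]]'

```text
clock: 17.62
position: [524.8, -113.7, 170.8]
tcp_rot: [[0.998, 0.069, 0.002], [0.069, -0.998, -0.001], [0.002, 0.001, -1.0]]
ft_force: [-0.6, -0.6, 1.1]
finger_gap: 54.2
```

```bash
cat >> h.py <<'E'
def seat(W):
    L=(W-np.array([595.4,-144.8,66.8]))@axes(.067).T
    for sd in(1,-1):
        k=(abs(L[...,1]-36*sd)<19)&(L[...,2]>14)&(L[...,2]<32)
        for lo in range(-60,60,15):
            h=L[k&(L[...,0]>lo)&(L[...,0]<lo+12)][:,2]
            if len(h)>20: print(sd,lo,len(h),np.percentile(h,[50,90]).round(1))
    k=(abs(L[...,1])<10)&(abs(L[...,0]+50)<20)&(abs(L[...,2]-10)<5);print("land",np.median(L[k][:,2]))
E
python3 - <<'E'
from h import *
p,d,W=shot("wrist","w9"); seat(W); print("top"); seat(shot("top")[2])
go([0,0,0],.067)
E
```

```text
1 -60 529 [18.  19.3]
1 -45 190 [18.2 19.2]
1 -30 209 [18.1 19.3]
1 -15 607 [17.5 18.7]
1 0 890 [17.6 18.7]
1 15 348 [17.8 18.9]
1 30 360 [17.9 19.1]
1 45 126 [17.9 19.3]
-1 -60 517 [17.9 19.3]
-1 -45 197 [18.1 19.2]
-1 -30 227 [18.1 19.2]
-1 -15 634 [17.5 18.7]
-1 0 939 [17.7 18.8]
-1 15 377 [17.4 19.1]
-1 30 405 [17.5 19. ]
-1 45 224 [17.4 19. ]
land 11.122705717653465
top
land nan
shift m [-0.5165 -0.1499  0.1693] turn 0.01 pos [ 523.9 -114.1  174.3] yaw 0.067 q [-0.43  0.02  1.9  -0.    1.21  1.08] F [ 1.3  0.4 -0.3] gap 53.918389421047394 t 17.725
  return _methods._mean(a, axis=axis, dtype=dtype,
  ret = ret.dtype.type(ret / rcount)
```

Both frames read flat and fully down (about 18 mm all along, against a land at 10–11 mm). Now the lever: locate the knob from both initial views.

Run:
```python
from h import *
yaw=.067;c,s=np.cos(yaw),np.sin(yaw);M=np.array([[c,s,0],[-s,c,0],[0,0,1]]);O=np.array([595.4,-144.8,0])
for n in("top","side"):
    W=np.load(f"pics/{n}W.npy");p=np.load(f"pics/{n}0.npz")["p"];L=(W-O)@M.T
    k=(W[...,2]>125)&(L[...,0]<-45)&(L[...,0]>-110)&(L[...,1]<-110)&(L[...,1]>-220)&(p.max(-1)<70)
    q=L[k];print(n,len(q),np.percentile(q,[2,50,98],axis=0).round(1).tolist(),rect(q[:,:2]))
for yk in(-155,): print((np.array([-74,yk,150])@M+O).round(1))
t=np.array([-74,-155,195])@M+O; go(t,yaw+np.pi/2)
```

```text
top 253 [[-84.2, -173.9, 139.6], [-74.4, -151.9, 151.5], [-62.5, -133.9, 155.5]] (array([ -72.9, -154.2]), array([41.4, 23.5]), np.float64(-1.546))
side 329 [[-81.9, -177.7, 135.8], [-72.2, -169.2, 151.9], [-62.2, -138.9, 155.5]] (array([ -71.9, -157.8]), array([42., 21.]), np.float64(1.562))
[ 531.9 -304.4  150. ]
shift m [-0.0046  0.1905 -0.0198] turn -89.99 pos [ 523.9 -114.1  174.3] yaw 0.067 q [-0.43  0.02  1.9  -0.    1.21  1.08] F [ 1.3  0.4 -0.3] gap 53.918389421047394 t 17.725
```

Request:
move_arm --commands '[[[0.0,0.0,-0.02],-10,0.054],[[-0.002,0.04,-0.02],-20,0.054],[[-0.003,0.08,-0.02],-30,0.054],[[-0.003,0.12,-0.02],-40,0.054],[[-0.003,0.16,-0.02],-50,0.054],[[-0.003,0.19,-0.02],-60,0.054],[[-0.003,0.191,-0.02],-70,0.054],[[-0.003,0.191,-0.02],-80,0.054]]'

```text
clock: 18.73
position: [533.5, -305.2, 194.1]
tcp_rot: [[0.102, 0.995, 0.007], [0.995, -0.102, -0.003], [-0.002, 0.008, -1.0]]
ft_force: [-0.3, 0.5, 0.1]
finger_gap: 54.4
```

Request:
move_arm --commands '[[[0.0,0.0,0.0],-10,0.054],[[0.0,0.0,0.0],-10,0.054],[[0.0,0.0,0.0],-10,0.054]]'

```text
clock: 19.1
position: [533.5, -305.1, 193.7]
tcp_rot: [[-0.069, 0.998, 0.007], [0.998, 0.069, -0.003], [-0.003, 0.007, -1.0]]
ft_force: [0.1, 0.2, 0.1]
finger_gap: 53.8
```

Run:
```python
from h import *
p,d,W=shot("wrist","w10"); go([533,-304.9,150],.067+np.pi/2)
yaw=.067;c,s=np.cos(yaw),np.sin(yaw);M=np.array([[c,s,0],[-s,c,0],[0,0,1]]);O=np.array([595.4,-144.8,0]);L=(W-O)@M.T
k=(W[...,2]>138)&(abs(L[...,0]+73)<40)&(abs(L[...,1]+155)<40)&(W[...,2]<165)
q=L[k];print(len(q),np.percentile(q,[2,50,98],axis=0).round(1).tolist(),rect(q[:,:2]))
```

```text
shift m [ 0.0004 -0.0008  0.0438] turn 0.17 pos [ 533.5 -305.1  193.8] yaw 1.641 q [-0.7   0.19  1.68  0.    1.27 -0.78] F [-0.7  0.4  1.2] gap 54.117789620732275 t 19.15
2911 [[-85.0, -175.8, 143.3], [-74.0, -153.3, 153.4], [-62.9, -134.2, 156.1]] (array([ -73.7, -155.8]), array([44.2, 23. ]), np.float64(1.56))
```

View pics/w10.png

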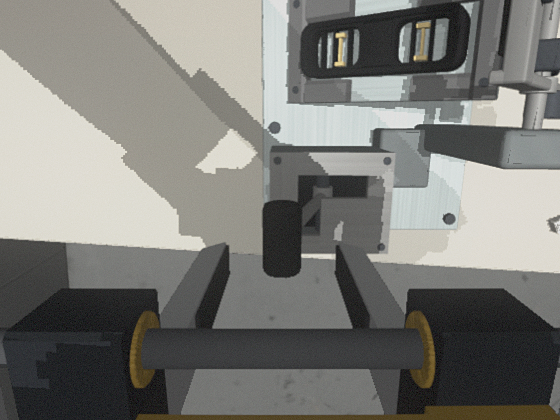

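The wrist view shows the knob at (282,238), centred between the fingers, with the gate slot beside it. I descend and pinch it.

Request:
move_arm --commands '[[[0.0,-0.001,0.025],0,0.054],[[0.0,-0.001,0.044],0,0.054],[[0.0,-0.001,0.044],0,0.054],[[0.0,-0.001,0.044],0,0.02],[[0.0,-0.001,0.044],0,0.02],[[0.0,-0.001,0.044],0,0.02],[[0.0,-0.001,0.044],0,0.02]]' --force 15

```text
clock: 20.02
position: [533.6, -305.5, 150.5]
tcp_rot: [[-0.07, 0.998, 0.009], [0.998, 0.07, -0.004], [-0.004, 0.009, -1.0]]
ft_force: [2.0, -0.1, -0.1]
finger_gap: 23.7
```

Request:
move_arm --commands '[[[0.006,0.0,0.0],0,0.02],[[0.012,0.0,0.0],0,0.02],[[0.018,0.0,0.0],0,0.02],[[0.018,0.0,0.0],0,0.02]]'

```text
clock: 20.52
position: [532.4, -286.6, 150.5]
tcp_rot: [[-0.07, 0.997, 0.009], [0.998, 0.07, -0.003], [-0.003, 0.009, -1.0]]
ft_force: [1.9, 1.1, 0.3]
finger_gap: 23.7
```

Request:
move_arm --commands '[[[0.002,0.0,0.0],0,0.02],[[0.004,0.0,0.0],0,0.02],[[0.006,0.0,0.0],0,0.02],[[0.006,0.0,0.0],0,0.02]]'

```text
clock: 21.02
position: [532.3, -285.1, 150.4]
tcp_rot: [[-0.07, 0.997, 0.012], [0.997, 0.07, -0.013], [-0.013, 0.011, -1.0]]
ft_force: [4.4, -15.4, -9.2]
finger_gap: 23.1
```

A 15 N stop shows the lever is at the inner end after about 20 mm of travel. I swing it forward along the arc.

Request:
move_arm --commands '[[[0.0,0.006,-0.0016],0,0.02],[[0.0,0.0124,-0.0031],0,0.02],[[0.0,0.0185,-0.0042],0,0.02],[[0.0,0.025,-0.005],0,0.02],[[0.0,0.0315,-0.0055],0,0.02],[[0.0,0.0378,-0.0057],0,0.02],[[0.0,0.0378,-0.0057],0,0.02]]'

```text
clock: 21.9
position: [570.0, -282.9, 156.8]
tcp_rot: [[-0.07, 0.997, 0.012], [0.997, 0.07, -0.014], [-0.014, 0.011, -1.0]]
ft_force: [-2.1, -4.1, 2.3]
finger_gap: 23.4
```

Request:
move_arm --commands '[[[0.0,0.0065,0.0002],0,0.02],[[0.0,0.0128,0.0006],0,0.02],[[0.0,0.019,0.0015],0,0.02],[[0.0,0.0255,0.0026],0,0.02],[[0.0,0.032,0.004],0,0.02],[[0.0,0.037,0.0055],0,0.02],[[0.0,0.037,0.0055],0,0.02]]'

```text
clock: 22.78
position: [607.7, -280.1, 151.4]
tcp_rot: [[-0.07, 0.997, 0.013], [0.997, 0.07, -0.013], [-0.014, 0.012, -1.0]]
ft_force: [0.2, -1.4, 0.2]
finger_gap: 23.5
```

Request:
move_arm --commands '[[[0.0,0.002,0.0002],0,0.02],[[0.0,0.004,0.0004],0,0.02],[[0.0,0.004,0.0004],0,0.02]]'

```text
clock: 23.15
position: [608.4, -280.1, 151.2]
tcp_rot: [[-0.07, 0.998, 0.003], [0.997, 0.07, -0.012], [-0.013, 0.003, -1.0]]
ft_force: [-15.9, -1.2, 9.5]
finger_gap: 23.5
```

The lever is hard against its forward stop (16 N after 76 mm of travel). I release, rise straight up, and retreat to look.

Request:
move_arm --commands '[[[0.0,-0.001,0.0],0,0.02],[[0.0,-0.001,0.0],0,0.05],[[0.0,-0.001,0.0],0,0.05],[[0.0,-0.001,-0.02],0,0.05],[[0.0,-0.001,-0.06],0,0.05],[[-0.05,-0.05,-0.1],0,0.05],[[-0.1,-0.1,-0.1],0,0.05],[[-0.15,-0.15,-0.1],0,0.05]]'

```text
clock: 24.15
position: [490.0, -416.0, 254.7]
tcp_rot: [[-0.071, 0.997, 0.007], [0.997, 0.071, -0.016], [-0.016, 0.005, -1.0]]
ft_force: [0.6, -1.2, -0.0]
finger_gap: 50.4
```

Run:
```python
from h import *
go([0,0,0],0)
yaw=.067;c,s=np.cos(yaw),np.sin(yaw);M=np.array([[c,s,0],[-s,c,0],[0,0,1]]);O=np.array([595.4,-144.8,0])
ims=[]
for n in("top","side"):
    p,d,W=shot(n,n+"11");L=(W-O)@M.T
    k=(W[...,2]>125)&(abs(L[...,0])<25)&(L[...,1]<-100)&(L[...,1]>-180)&(p.max(-1)<70)&(W[...,2]<165)
    if k.sum()>5: print(n,"knob local",k.sum(),np.percentile(L[k],[2,50,98],axis=0).round(1).tolist())
    P=(W-np.array([595.4,-144.8,66.8]))@axes(.067).T
    for sd in(1,-1):
        for lo in range(-60,75,15):
            q=(abs(P[...,1]-36*sd)<19)&(P[...,2]>12)&(P[...,2]<60)&(P[...,0]>lo)&(P[...,0]<lo+13);h=P[q][:,2]
            if len(h)>10: print(n,sd,lo,len(h),np.percentile(h,[50,95]).round(1))
    u,v=((250,110) if n=="top" else (250,200)); ims.append(cv2.resize(p[v:v+140,u:u+190,::-1],None,fx=4,fy=4)[:,:400 if 0 else 760])
cv2.imwrite("pics/fin.png",cv2.resize(np.vstack(ims),(400,590)))
cv2.imwrite("pics/fin.png",cv2.resize(np.hstack(ims),(800,295)))
```

```text
shift m [ 0.4539 -0.4604  0.2449] turn 94.09 pos [ 490.  -416.   254.7] yaw 1.642 q [-0.88  0.19  1.56 -0.    1.37 -0.95] F [ 0.6 -1.2 -0. ] gap 50.37825070482139 t 24.15
top knob local 229 [[-8.9, -153.8, 138.2], [-0.5, -133.2, 151.5], [10.5, -115.0, 155.6]]
top 1 -60 75 [15.9 18.3]
top 1 -45 32 [15.9 18.4]
top 1 -30 29 [15.5 18.4]
top 1 -15 79 [15.6 18.2]
top 1 0 107 [15.8 18.5]
top 1 15 29 [16.2 18.8]
top 1 30 69 [31.4 35.1]
top 1 45 129 [17.5 32.2]
top -1 -60 75 [16.  18.3]
top -1 -45 30 [15.4 18.9]
top -1 -30 28 [15.9 18.8]
top -1 -15 82 [15.6 18.6]
top -1 0 103 [15.5 17.7]
top -1 15 33 [16.3 18.1]
top -1 30 72 [31.6 35.5]
top -1 45 129 [17.4 32.1]
side knob local 352 [[-8.3, -159.3, 135.5], [1.1, -149.2, 151.0], [13.0, -118.9, 155.6]]
side 1 -60 59 [16.6 18.7]
side 1 -45 32 [15.5 17.7]
side 1 -30 36 [16.  18.3]
side 1 -15 59 [16.4 17.7]
side 1 0 69 [16.5 18.1]
side 1 15 42 [15.5 17.9]
side 1 30 36 [32.2 35.4]
side 1 45 89 [17.2 32.4]
side -1 -60 72 [16.6 18.7]
side -1 -45 45 [16.  17.8]
side -1 -30 43 [15.9 18.5]
side -1 -15 73 [16.1 17.3]
side -1 0 90 [16.3 18.2]
side -1 15 35 [15.8 18.2]
side -1 30 48 [32.5 36.2]
side -1 45 83 [18.7 33.2]
```

View pics/fin.png

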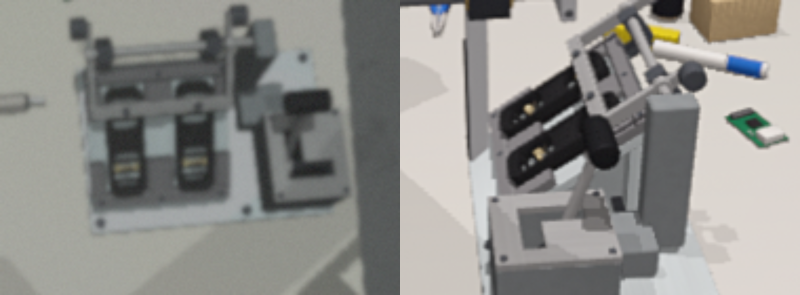

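The picture shows the keeper bar across both frames at (155,100) in the top half and the lever fully forward at (600,140) in the side half. I hand it in.

```bash
python3 -c "
from rig import order; print(order.sign_off())"
```

```text
the job is handed in; nothing more can be done
None
```

I laid both grille frames in the pockets, locked the lever and handed the job in at about 24 s. frame_b is in the right pocket and frame_a in the left. Sign-off reports no verdict.

- **Frames:** I held each frame off-centre and let the slope tilt it into its pocket.
    - After the release, frame_b's lower end measured about 2 mm high. My first press on it went into the open grille. The second, on the rails, met firm contact (6.8 N), and the frame then read flat.
    - The last wrist check put both frame tops about 18 mm above the pocket floors along their whole length. The wrist heights ran about 1 mm high. The final top and side views read 15.5–18.5 mm, evenly from end to end.
- **Lever:** It went about 20 mm across its gate to the inner stop (15 N). It then went 76 mm forward to the forward stop (16 N), and I let go.
- **Keeper bar:** In the last top and side views, the knob had stayed forward. The bar lay evenly over both frames, and the gripper was well clear.
- **Bystanders:** The side cutters, screwdriver and pin gauge were not handled. I did not measure their positions again at the end.

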